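# Fit the spacer and guide rod to an engraver's lift unit

## Robot

A 6-joint arm with a two-finger parallel gripper is mounted at the origin on the work surface. World frame = base frame: x ahead of the robot, y to its left, z up, the work surface at z = 0. Lengths are in mm, angles in rad, forces in N, time in s.
With the tool pointing down it reaches from about 350 to 975 mm from the base axis. Payload 7.1 kg.
Tool frame: the origin (TCP) lies midway between the tips of the shut fingers; the grasp point (between the pads) lies 19 mm behind it (ctrl.grip_depth is the distance from the TCP to the grasp point, in mm); z points along the fingers, y is the line along which they close (so a half turn about z gives the same grasp; the last joint's range is limited). The gripper opens to 88 mm and grips with 3 to 60 N. Pads are 20 mm wide; open, the fingers measure 115 mm over their backs; the gripper's body (75 mm by 178 mm) begins 61 mm behind the grasp point.
Start: joints at [-1.211, 0.423, 1.63, -0, 1.089, -0.019], TCP at [231.145, -580.669, 222.675] pointing down, gripper open.
Joint ranges: [-3, 3], [-0.9, 2.11], [0.09, 2.58], [-1.31, 4.45], [0.11, 2.69], [-2.54, 2.54]. Speed limits (rad/s): [2.39, 2.39, 3.01, 3.14, 3.14, 3.14].

## Interface

Orientations are given as a rotation vector (axis times angle).
In Python, from workcell import get_obs, vision, ctrl gives the robot as it stands.
- The arm moves only by the tool step_arm, never from a script. Its argument "plan" is a list of rows, each a list of 7 numbers: the opening, from -1 (shut) to 1 (fully open), then the shift along the tool's x, y, z as a fraction of full scale, then the turn, a rotation vector about the tool's x, y, z as a fraction of full scale. In form: [[fingers, dx, dy, dz, wx, wy, wz], ...]. A call has 1 to 20 rows; each row shifts and turns the commanded pose from where the row before left it, along the tool's axes as they then stand; what a row does not reach is not made up. Full scale, the value 1, is 50 mm for a shift and 0.12 rad for a turn. A row lasts 1/8 s, in which the tool goes at most 62.5 mm and 10.7 degrees, less where a joint would pass 70% of its speed; a pose out of reach is approached as far as the arm can. A call with a number of a shift or a turn outside -1 to 1 is refused whole. A call with a gripper value outside its range is refused whole. The fingers move at their own pace and stop on an object; the grip force is fixed at half the most. Time passes only in rows, so rows that do not move let the fingers close. It gives the time, the measured TCP pose, the force, the opening and the grip force at its end, in the units of the state.
- get_obs(): the state, without advancing time (a new reading comes with each control period).
- vision.get_image(name): name is "side" or "top" or "wrist"; returns a dict with "pixels" (384x512x3 uint8, red, green, blue), "depth" (384x512 float32, mm along the optical axis (not along the pixel's ray), 0 where there is no reading), "fx", "fy", "cx", "cy" (pixels), "T" (4x4, takes a point from camera to world coordinates); the wrist camera has in their place "T_tool_cam" (4x4, takes a point from camera to tool coordinates, whose origin is the TCP and whose axes are the flange's). Camera axes: x right, y down, z forward; pixel columns grow to the right and rows downward; lengths in mm; the calibration is good to about 2 mm. A picture is of the moment at which its call begins: read the wrist's pose just before it.
- ctrl.close_job(): hands the job in; it is judged then, once.
The state is a dict: "t": time; "qpos": joint angles; "qvel": joint speeds; "joint_torque": joint torques, N m; "ee_pos": TCP position; "orientation": TCP orientation; "ft_force": force on the tool from outside, world axes, zero at the start; "moment": the same for the moment, N m; "width": finger opening in mm; "grasp_force": force on a finger pad.
Only numpy, scipy, OpenCV 4.12 (cv2) and the standard library are available. Lean on these libraries where they do the work, as an engineer would, in place of code of your own. Each camera call takes 0.05 s, during which the arm holds its last target. There are 200 camera calls.

## Task

Put the engraver's lift unit back together. First slide the loose spacer sleeve over the short upright shaft until it sits flat on the shoulder, and let go of it; then take the guide rod out of its holding block and thread it, knob up, down through the upper bushing and on through the lower one. Finish while still holding the rod still by its knob, its tip showing clearly below the lower bushing and the knob well clear above the upper one (about a finger's width each), and leave the spray can, parts bin and screwdriver where they are.

Things in the scene. Friction and masses are not known exactly. Their poses are not given: they have to be found in the camera images.
- lift_unit: Fixed lift unit: dark steel base plate 110 (x) x 260 (y) x 12 mm. At its y = -70 mm two brass bushing blocks, one straight above the other, carried by an upright aluminium plate (50 x 16 mm, 120 mm high, at y = -18 mm). At y = +70 mm a round pedestal with a short upright shaft. Origin: centre of the base's underside, on the table; z up; turned about z by up to 0.5 rad.
- upper_bushing (a point): Centre of the upper bushing's hole at its top face, 120 mm above the table; z up along the hole. Brass block 36 x 36 x 12 mm, 15 mm vertical through hole, mouth bevelled by 2 mm; its underside is 108 mm above the table.
- lower_bushing (a point): Centre of the lower bushing's hole at its underside, 50 mm above the table; z up along the hole. Same brass block and hole as the upper one, on the same axis, top face 62 mm above the table; open space below it down to the base plate (12 mm above the table).
- shaft_shoulder (a point): Point on the shaft's axis at the flat top (shoulder) of the 44 mm wide aluminium pedestal, 57 mm above the table, where the spacer must sit. The steel shaft above it is 16 mm in diameter and 42 mm long (top 99 mm above the table), its last 4 mm tapering to 10 mm.
- spacer: Loose plain aluminium sleeve, outer diameter 36 mm, bore 20 mm, 28 mm high, about 0.08 kg; starts standing flat on the table. Origin: centre of its underside; z along the bore.
- guide_rod: Loose steel guide rod: shank 12 mm diameter and 105 mm long, its tip tapering over the last 5 mm to 7 mm; on top a round dark steel knob, 24 mm diameter, 30 mm high (135 mm in all, about 0.13 kg). Starts upright, knob up, in the holding block, tip 10 mm above the table. Origin: centre of the tip's end face; z along the rod towards the knob.
- rod_knob (a point): Middle of the rod's knob, 120 mm from the tip along the rod: where to grip it.
- block: Fixed black plastic holding block, 70 x 70 x 60 mm, with a 14 mm upright hole 50 mm deep in the middle of its top. Origin: centre of its underside.
- spray_can: Bystander: small can, 52 mm diameter, 130 mm high, standing. Origin: centre of its underside.
- parts_bin: Bystander: open orange bin, 100 x 80 x 40 mm. Origin: centre of its underside.
- screwdriver: Bystander: screwdriver 160 mm long lying on the table near the robot, along its own x, handle to -x. Origin: under its middle.

How it is judged:
By the outcome, as a careful person would: the job done as asked, in the order asked, and still so for the second after the job is handed in, while the arm keeps its last pose, push and grip.
It also fails if it takes over 69 s, if anything falls off the work surface, if the arm or the gripper's body presses on something with over 40 N, if the wrist force passes 120 N, or if a joint passes its speed limit or range.

## Working session

There is one attempt and no reset: what is moved stays moved. The work goes in short steps, Python scripts to look and compute and a tool call to move; the robot and the scene stay as the last step left them, time stands still between calls to the robot, and variables do not carry over. Pictures are saved under pics/ and viewed, at most 10 in all, crops included, and the job is handed in when it is done.

Besides the shell and the picture viewer there is one more tool, called as a command line: name --pt "numbers of a row" for each row, then --argument value for the rest. step_arm: Moves the arm, as the interface text tells. Its arguments: {"type":"object","properties":{"plan":{"type":"array","items":{"type":"array","items":{"type":"number","minimum":-1,"maximum":1}}}},"required":["plan"]}

```bash
mkdir -p pics
cat > h.py <<'E'
import numpy as np,cv2
from scipy.spatial.transform import Rotation as R
from workcell import get_obs,vision,ctrl
def cloud(im,T):
    d=im["depth"];v,u=np.mgrid[:d.shape[0],:d.shape[1]]
    P=np.stack([(u-im["cx"])/im["fx"]*d,(v-im["cy"])/im["fy"]*d,d],-1)
    return P@T[:3,:3].T+T[:3,3]
def wristT(im,o):
    T=np.eye(4);T[:3,:3]=R.from_rotvec(o["orientation"]).as_matrix();T[:3,3]=o["ee_pos"];return T@im["T_tool_cam"]
E
python3 - <<'E'
from h import *
a=[]
for n in("top","side"):
    im=vision.get_image(n);np.savez(n+".npz",**im);print(n,im["T"].round(3).tolist(),im["fx"],im["cx"],im["cy"])
    cv2.imwrite(f"pics/{n}0.png",im["pixels"][...,::-1])
print(get_obs())
E
```

```text
top [[0.023, -0.998, 0.053, 495.535], [-1.0, -0.023, -0.002, 22.411], [0.003, -0.053, -0.999, 1279.255], [0.0, 0.0, 0.0, 1.0]] 460.2726543952117 262.6495415085491 199.38466853831906
side [[-0.987, -0.121, 0.102, 464.244], [-0.158, 0.751, -0.641, 563.746], [0.001, -0.649, -0.76, 767.127], [0.0, 0.0, 0.0, 1.0]] 393.1463979153071 253.421166118615 190.6205832213858
{'t': 0.1, 'qpos': array([-1.21099758e+00,  4.23774807e-01,  1.63060432e+00, -1.35453717e-05,
        1.08858116e+00, -1.89609980e-02]), 'qvel': array([-0.00017877, -0.00148909, -0.0019574 , -0.00025794,  0.00017431,
        0.00010678]), 'joint_torque': array([-1.79468634e-04, -5.45611131e+01, -2.74325323e+01,  6.45568315e-02,
        1.88482093e-02, -1.61306122e-05]), 'ee_pos': array([ 230.97362475, -580.22085668,  221.97657405]), 'orientation': array([-3.08410102e+00, -5.91160827e-01,  3.82743907e-04]), 'ft_force': array([0.46373925, 0.35877125, 0.13175448]), 'moment': array([-0.00256367, -0.03669374, -0.00094183]), 'grasp_force': 0.0, 'width': 88.17087197229604}
```

View pics/top0.png

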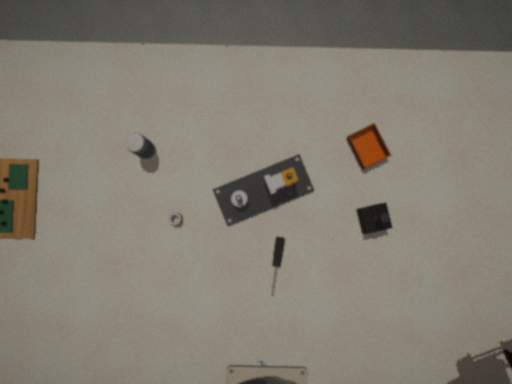

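View pics/side0.png

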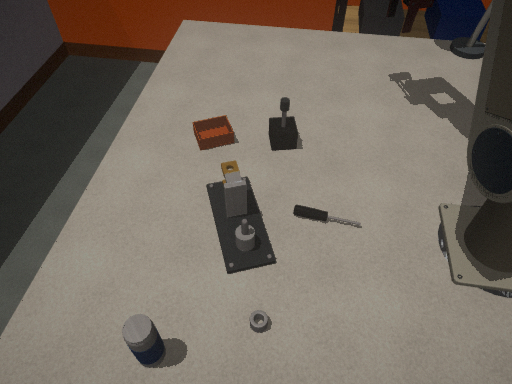

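The top view shows the spacer at (176,219), the pedestal shaft at (239,200), the bushing at (290,177), the block and rod at (375,219), the can at (138,146), the bin at (368,147) and the screwdriver at (278,265). The side view shows the same layout, with the rod upright in its block at (285,105).

```bash
cat >> h.py <<'E'
def ray(im,T,u,v,z):
    d=T[:3,:3]@np.array([(u-im["cx"])/im["fx"],(v-im["cy"])/im["fy"],1]);return T[:3,3]+d*(z-T[2,3])/d[2]
E
python3 - <<'E'
from h import *
im=dict(np.load("top.npz"));T=im["T"];P=cloud(im,T)
print("table z",np.median(P[230:330,60:160,2]))
def reg(n,u0,u1,v0,v1,z0,z1):
    p=P[v0:v1,u0:u1].reshape(-1,3);p=p[(p[:,2]>z0)&(p[:,2]<z1)]
    if len(p):print(n,len(p),p.mean(0).round(1),((p.min(0)+p.max(0))/2).round(1),p[:,2].max().round(1))
reg("spacer",160,195,200,235,15,40)
reg("pedestal",225,255,185,215,45,110)
reg("bush",280,303,165,190,112,130)
reg("block",350,400,195,245,45,75)
reg("rod",350,400,195,245,100,170)
reg("can",120,160,125,165,110,150)
reg("bin",340,395,120,175,20,60)
# base plate: dark mask
g=im["pixels"].max(2);m=np.zeros_like(g);m[145:235,205:320]=(g[145:235,205:320]<95)*255
m=cv2.morphologyEx(m,cv2.MORPH_CLOSE,np.ones((15,15)))
c=max(cv2.findContours(m,0,1)[0],key=cv2.contourArea);b=cv2.boxPoints(cv2.minAreaRect(c))
W=np.array([ray(im,T,*p,12) for p in b]);print(W.round(1),W.mean(0).round(1))
e=W[1]-W[0];f=W[2]-W[1];print(np.linalg.norm(e),np.linalg.norm(f));L=e if np.linalg.norm(e)>np.linalg.norm(f) else f
print("yaw of y axis",np.arctan2(-L[0],L[1]))
print("shaft",ray(im,T,239,202,99),"bush",ray(im,T,290,177,120),"spacer",ray(im,T,176,219,28),"rodknob",ray(im,T,382,219,145))
for z in("spacer",):
    s=im["pixels"][200:235:3,160:195:3].max(2);print(s)
E
```

```text
table z 0.021641905954425056
spacer 107 [504.6 258.   27.2] [504.6 258.3  24.3] 32.7
pedestal 209 [561.2  83.3  63.4] [561.4  84.1  77. ] 105.7
bush 218 [615.5 -41.3 120.4] [616.6 -44.  121.1] 128.5
block 623 [ 518.1 -276.3   60.8] [ 518.1 -279.9   58.4] 71.2
rod 99 [ 518.3 -278.6  141.4] [ 518.4 -280.9  134.4] 154.0
can 344 [692.8 345.2 128.2] [694.3 347.8 122.8] 135.3
bin 295 [ 719.4 -265.5   35.2] [ 715.5 -265.4   33.9] 47.8
[[ 587.4  159.6   12. ]
 [ 692.4  -77.4   12. ]
 [ 588.5 -122.4   12. ]
 [ 484.5  113.8   12. ]] [588.2  18.4  12. ]
259.21661728059905 113.18547072073281
yaw of y axis -2.724497519538584
shaft [550.19077807  80.41643591  99.        ] bush [615.52220892 -47.90315731 120.        ] spacer [503.28762384 253.64097928  28.        ] rodknob [ 514.39531957 -275.18578893  145.        ]
[[149 149 147 146 149 145 149 150 149 150 150 148]
 [149 148 150 149 149 150 149 149 149 147 149 151]
 [145 148 148 151 146 148 147 150 149 144 146 149]
 [148 151 152 150 148 144 148 150 149 149 149 146]
 [150 151 147 148 139 135 133 143 148 151 149 145]
 [147 150 150 138 115 105 130 109 150 152 150 149]
 [149 146 146 135  73 109 123  94 142 149 153 151]
 [150 150 148 141 106 138 136  79 142 151 147 145]
 [147 147 150 142 125 123  91  94 145 149 148 149]
 [149 146 145 149 145 115 110 136 147 146 148 149]
 [147 149 150 146 148 148 148 147 148 149 149 150]
 [148 152 147 149 151 146 150 148 148 149 147 147]]
```

step_arm --pt "1 0.56 -0.67 0 0 0 0" --pt "1 0.56 -0.67 0 0 0 0" --pt "1 0.56 -0.67 0 0 0 0" --pt "1 0.56 -0.67 0 0 0 0" --pt "1 0.56 -0.67 0 0 0 0" --pt "1 0.56 -0.67 0 0 0 0" --pt "1 0.56 -0.67 0 0 0 0" --pt "1 0.56 -0.67 0 0 0 0" --pt "1 0.56 -0.67 0 0 0 0" --pt "1 0.56 -0.67 0 0 0 0" --pt "1 0.56 -0.67 0 0 0 0" --pt "1 0.56 -0.67 0 0 0 0" --pt "1 0.56 -0.67 0 0 0 0" --pt "1 0.56 -0.67 0 0 0 0" --pt "1 0.56 -0.67 0 0 0 0" --pt "1 0.56 -0.67 0 0 0 0" --pt "1 0.56 -0.67 0 0 0 0" --pt "1 0.56 -0.67 0 0 0 0" --pt "1 0.56 -0.67 0 0 0 0" --pt "1 0 0 0 0 0 0"

```text
t: 2.6
ee_pos: [490.6, 209.6, 222.3]
orientation: [-3.084, -0.596, -0.0]
ft_force: [-0.3, 0.7, 0.6]
width: 87.7
grasp_force: 0.0
```

```bash
cat >> h.py <<'E'
def tool(o,target,yaw=None):
    "units of full scale in tool axes to reach target"
    M=R.from_rotvec(o["orientation"]).as_matrix();return (M.T@(np.array(target)-o["ee_pos"])/50).round(3)
E
python3 - <<'E'
from h import *
o=get_obs();im=vision.get_image("wrist");T=wristT(im,o);np.savez("w1.npz",T=T,**im)
print(o["t"],o["ee_pos"],o["orientation"],o["qpos"]);print(im["T_tool_cam"].round(2),im["fx"],im["cx"],im["cy"])
cv2.imwrite("pics/w1.png",im["pixels"][...,::-1])
P=cloud(im,T);q=P[(P[...,2]>20)&(P[...,2]<40)&(np.hypot(P[...,0]-504,P[...,1]-257)<50)]
if len(q):print(len(q),q.mean(0),(q.min(0)+q.max(0))/2,np.ptp(q,axis=0),tool(o,[504,257,200]))
E
```

```text
2.6 [490.55365219 209.62008904 222.3270235 ] [-3.08427105e+00 -5.96036739e-01 -3.43054962e-04] [3.81396813e-01 2.89663112e-01 1.83260552e+00 2.48099507e-04
 1.01906085e+00 1.57026861e+00]
[[   0.     -0.96   -0.29   77.94]
 [   1.      0.     -0.      0.4 ]
 [   0.     -0.29    0.96 -160.92]
 [   0.      0.      0.      1.  ]] 268.44644833441265 257.3623044297959 194.15887358680175
408 [503.0519508  259.5849353   26.55202371] [502.79060753 259.62825825  24.60656046] [35.09246663 34.89445533  9.19475041] [ 0.603 -0.779  0.447]
```

View pics/w1.png

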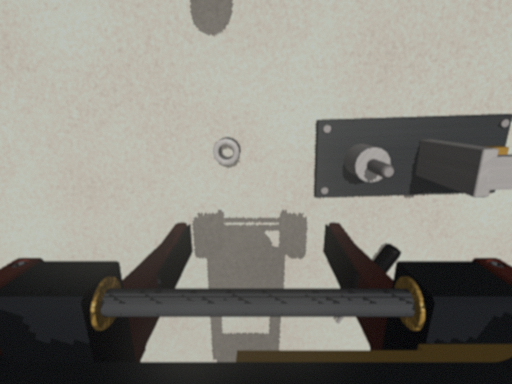

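The picture shows the spacer ring at (227,152), the pedestal and shaft at (375,165), and the base plate's left edge at x≈318.

step_arm --pt "1 0.2 -0.27 0.5 0 0 0" --pt "1 0.2 -0.27 0.5 0 0 0" --pt "1 0.2 -0.28 0.5 0 0 0" --pt "1 0 0 0.5 0 0 0" --pt "1 0 0 0 0 0 0" --pt "1 0 0 0 0 0 0"

```text
t: 3.4
ee_pos: [503.0, 255.9, 123.4]
orientation: [3.086, 0.59, 0.001]
ft_force: [0.2, -0.0, -0.4]
width: 88.1
grasp_force: 0.0
```

```bash
cat >> h.py <<'E'
def snap(n):
    o=get_obs();im=vision.get_image("wrist");T=wristT(im,o);cv2.imwrite(f"pics/{n}.png",im["pixels"][...,::-1]);np.savez(n+".npz",T=T,**im);return o,im,T,cloud(im,T)
E
python3 - <<'E'
from h import *
o,im,T,P=snap("w2");print(o["ee_pos"])
q=P[(P[...,2]>23)&(P[...,2]<33)&(np.hypot(P[...,0]-503.5,P[...,1]-259)<25)]
c,r=cv2.minEnclosingCircle(q[:,:2].astype(np.float32));print(len(q),q.mean(0),c,r,np.ptp(q,axis=0));print(tool(o,[*c,6]))
E
```

```text
[502.97627396 255.87944157 123.42551386]
679 [503.45945446 259.76816289  26.68753674] (502.79931640625, 259.6265869140625) 17.928001403808594 [35.63729494 35.3721706   6.24047089]
[ 0.024 -0.071  2.349]
```

View pics/w2.png

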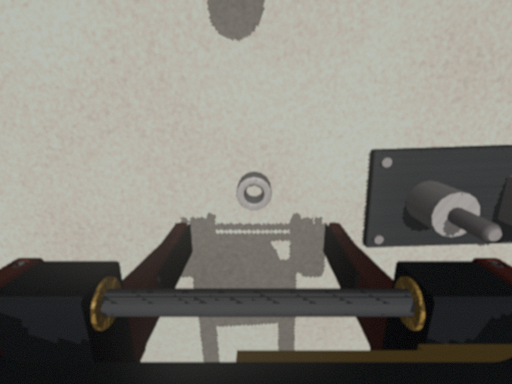

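The spacer ring sits at (254,191), centred between the fingers at x≈190 and 325. I'll descend and grip.

step_arm --pt "1 0.02 -0.07 0.5 0 0 0" --pt "1 0 0 0.5 0 0 0" --pt "1 0 0 0.5 0 0 0" --pt "1 0 0 0.5 0 0 0" --pt "1 0 0 0.2 0 0 0" --pt "1 0 0 0.14 0 0 0" --pt "1 0 0 0 0 0 0" --pt "-1 0 0 0 0 0 0" --pt "-1 0 0 0 0 0 0" --pt "-1 0 0 0 0 0 0" --pt "-1 0 0 0 0 0 0" --pt "-1 0 0 0 0 0 0" --pt "-1 0 0 0 0 0 0"

```text
t: 5.08
ee_pos: [502.4, 260.3, 5.7]
orientation: [3.085, 0.591, -0.0]
ft_force: [0.7, 0.1, -0.2]
width: 36.0
grasp_force: 30.0
```

step_arm --pt "-1 0 0 -0.3 0 0 0" --pt "-1 0 0 -0.75 0 0 0" --pt "-1 0 0 -0.75 0 0 0" --pt "-1 0 0 -0.75 0 0 0" --pt "-1 -0.2 0.6 -0.75 0 0 0" --pt "-1 -0.25 0.7 0 0 0 0" --pt "-1 -0.25 0.75 0 0 0 0" --pt "-1 -0.25 0.75 0 0 0 0" --pt "-1 -0.25 0.7 0 0 0 0" --pt "-1 -0.05 0.23 0 0 0 0" --pt "-1 0 0 0 0 0 0" --pt "-1 0 0 0 0 0 0"

```text
t: 6.58
ee_pos: [513.4, 64.8, 170.9]
orientation: [-3.085, -0.592, -0.001]
ft_force: [0.3, 0.2, -0.7]
width: 35.9
grasp_force: 30.0
```

Run:
```python
from h import *
o,im,T,P=snap("w3");print(o["ee_pos"],o["orientation"])
def near(c,r,z0,z1):
    q=P[(P[...,2]>z0)&(P[...,2]<z1)&(np.hypot(P[...,0]-c[0],P[...,1]-c[1])<r)];print(len(q))
    if len(q)>3:
        cc,rr=cv2.minEnclosingCircle(q[:,:2].astype(np.float32));print(q.mean(0),(q.min(0)+q.max(0))/2,cc,rr)
near((560,82),40,52,60);near((560,82),40,88,103);near((560,82),40,97,103)
near((616.5,-45.6),40,115,125)
near(o["ee_pos"][:2],30,150,215)
```

```text
[513.37233069  64.7627162  170.9041804 ] [-3.08498802e+00 -5.92390012e-01 -5.49013624e-04]
1159
[561.1235608   84.78290363  56.04895824] [559.95761094  84.36809529  55.19563867] (559.9078369140625, 84.43122863769531) 21.802579879760742
259
[560.53058987  84.5226135   96.51605205] [560.03186429  84.51952429  94.09679214] (560.0305786132812, 84.26912689208984) 7.851345539093018
126
[560.12396892  84.55760537  98.01917082] [560.27675311  84.66668848  98.438747  ] (560.1184692382812, 84.54261016845703) 6.0648088455200195
2953
[612.66496277 -34.81667483 118.72732626] [613.12491419 -36.99815721 118.03737167] (612.3309936523438, -37.148292541503906) 31.463214874267578
4887
[517.4592842   66.0677446  190.30480828] [514.80697498  68.52538492 189.44646657] (522.4194946289062, 68.296875) 28.100317001342773
```

View pics/w3.png

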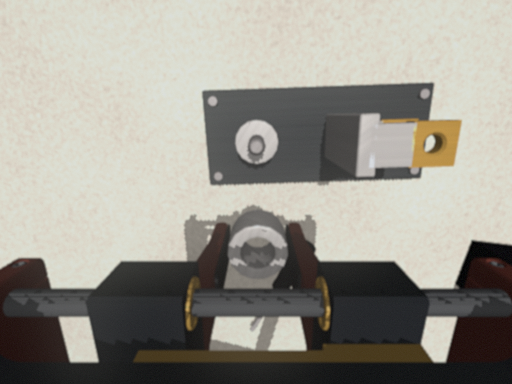

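The picture shows the shaft top at (257,148), the held spacer at (258,250) and the upper bushing hole at (433,143).

Run:
```python
from h import *
im=dict(np.load("w3.npz"));T=im["T"];o=get_obs();P=cloud(im,T)
M=R.from_rotvec(o["orientation"]).as_matrix();Q=(P-o["ee_pos"])@M
s=(np.abs(Q[...,1])<16)&(np.abs(Q[...,0])<24)&(Q[...,2]<-18)&(Q[...,2]>-26)
q=Q[s];print(len(q),q.mean(0),q.min(0),q.max(0));c=cv2.minEnclosingCircle(q[:,:2].astype(np.float32));print("spacer in tool",c)
s=(np.abs(Q[...,1])<12)&(Q[...,0]>5)&(Q[...,0]<24)&(Q[...,2]<2)&(Q[...,2]>-20);q=Q[s];print("front x at side",len(q),np.percentile(q[:,0],[50,90,99]))
# bushing
hsv=cv2.cvtColor(im["pixels"],cv2.COLOR_RGB2HSV)
m=((hsv[...,0]>10)&(hsv[...,0]<30)&(hsv[...,1]>120)&(hsv[...,2]>120)).astype(np.uint8);m[220:]=0;m[:,:400]=0
cs,h=cv2.findContours(m,cv2.RETR_CCOMP,cv2.CHAIN_APPROX_NONE)
for c,hh in zip(cs,h[0]):
    if cv2.contourArea(c)>30:
        (u,v),ax,_=cv2.fitEllipse(c);print("hole" if hh[3]>=0 else "out",u,v,ax,ray(im,T,u,v,120))
k=np.array([P[v,u] for u,v in[(212,101),(425,93),(218,176)]]);print("screws",k.round(1))
e=k[1]-k[0];print("yaw",np.arctan2(-e[0],e[1])+np.pi)
print("to shaft",tool(o,[560,84.5,170.9]))
```

```text
1818 [  1.56027459   0.22138147 -21.05341481] [-17.02397843 -15.97592654 -23.39218727] [ 18.33455483  15.99270263 -18.01149047]
spacer in tool ((0.4780043065547943, 0.5681966543197632), 17.9438419342041)
front x at side 528 [16.81908218 17.89181929 18.28405338]
out 431.5678405761719 140.59278869628906 (51.409542083740234, 61.75730895996094) [617.52386403 -39.51035263 120.        ]
hole 432.5404968261719 142.92889404296875 (18.660747528076172, 22.8421688079834) [616.2637826  -41.18553504 120.        ]
screws [[579.9 145.6  16.4]
 [675.2 -70.5  14.8]
 [501.5 111.2  15.2]]
yaw 0.41537896893219184
to shaft [ 1.013 -0.018 -0.002]
```

step_arm --pt "-1 0.33 -0.01 0 0 0 0" --pt "-1 0.33 -0.01 0 0 0 0" --pt "-1 0.35 0 0.1 0 0 0" --pt "-1 0 0 0.4 0 0 0" --pt "-1 0 0 0.4 0 0 0" --pt "-1 0 0 0.2 0 0 0" --pt "-1 0 0 0 0 0 0" --pt "-1 0 0 0 0 0 0"

```text
t: 7.62
ee_pos: [560.5, 83.6, 116.2]
orientation: [3.085, 0.591, 0.001]
ft_force: [0.9, -0.2, -1.3]
width: 36.1
grasp_force: 30.0
```

Run:
```python
from h import *
o,im,T,P=snap("w4");print(o["ee_pos"],tool(o,[559.7,84.2,62]))
cv2.imwrite("pics/w4c.png",cv2.resize(im["pixels"][120:300,160:360,::-1],None,fx=3,fy=3))
```

```text
[560.47275354  83.60449894 116.16174775] [-0.011 -0.017  1.083]
```

View pics/w4c.png

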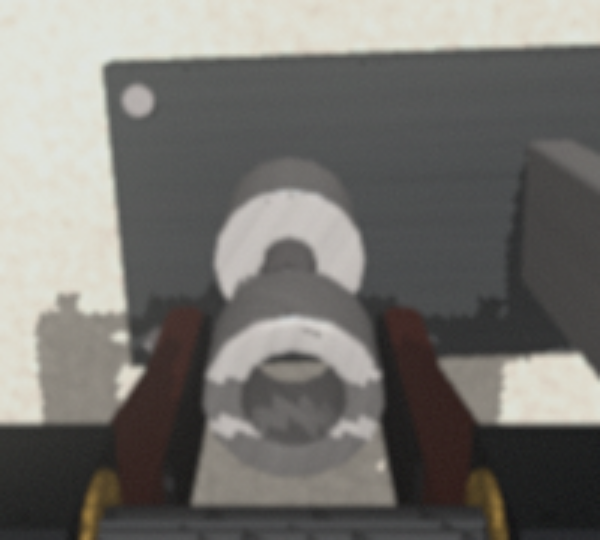

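The crop shows the shaft at (289,255) under the held spacer at (294,390), so they are nearly in line sideways.

step_arm --pt "-1 -0.01 -0.015 0 0 0 0" --pt "-1 0 0 0.15 0 0 0" --pt "-1 0 0 0.1 0 0 0" --pt "-1 0 0 0.1 0 0 0" --pt "-1 0 0 0.1 0 0 0" --pt "-1 0 0 0 0 0 0"

```text
t: 8.43
ee_pos: [558.8, 83.9, 92.6]
orientation: [-3.085, -0.591, 0.002]
ft_force: [0.3, -0.6, -1.2]
width: 36.2
grasp_force: 30.0
```

The sleeve is now about 12 mm over the shaft with no contact force.

step_arm --pt "-1 0 0 0.1 0 0 0" --pt "-1 0 0 0.15 0 0 0" --pt "-1 0 0 0.15 0 0 0" --pt "-1 0 0 0.1 0 0 0" --pt "-1 0 0 0 0 0 0" --pt "-1 0 0 0 0 0 0"

```text
t: 9.18
ee_pos: [559.2, 84.0, 68.2]
orientation: [-3.085, -0.591, -0.0]
ft_force: [-0.1, -0.7, -1.8]
width: 36.3
grasp_force: 30.0
```

Next I'll lower it the last 5 mm in small steps until it touches.

step_arm --pt "-1 0 0 0.04 0 0 0" --pt "-1 0 0 0.03 0 0 0" --pt "-1 0 0 0.02 0 0 0" --pt "-1 0 0 0.02 0 0 0" --pt "-1 0 0 0 0 0 0" --pt "-1 0 0 0 0 0 0"

```text
t: 9.93
ee_pos: [559.1, 84.0, 62.7]
orientation: [-3.085, -0.592, -0.0]
ft_force: [-1.0, 0.6, -0.7]
width: 36.2
grasp_force: 30.0
```

step_arm --pt "-1 0 0 0.02 0 0 0" --pt "-1 0 0 0 0 0 0" --pt "-1 0 0 0 0 0 0"

```text
t: 10.3
ee_pos: [559.1, 84.0, 62.6]
orientation: [-3.085, -0.591, -0.0]
ft_force: [-2.9, 0.5, 8.8]
width: 36.4
grasp_force: 30.0
```

Contact is made at 8.8 N, so I'll release and back off.

step_arm --pt "1 0 0 0 0 0 0" --pt "1 0 0 0 0 0 0" --pt "1 0 0 0 0 0 0" --pt "1 0 0 0 0 0 0" --pt "1 0 0 -0.2 0 0 0" --pt "1 0 0 -0.6 0 0 0" --pt "1 0 0 -0.8 0 0 0" --pt "1 -0.2 0.2 -0.8 0 0 0" --pt "1 -0.4 0.8 -0.4 0 0 0" --pt "1 -0.4 0.8 0 0 0 0" --pt "1 0 0 0 0 0 0" --pt "1 0 0 0 0 0 0"

```text
t: 11.8
ee_pos: [545.9, -17.9, 201.9]
orientation: [-3.085, -0.59, -0.0]
ft_force: [-0.6, -0.1, 0.3]
width: 87.8
grasp_force: 0.0
```

Run:
```python
from h import *
o,im,T,P=snap("w5");print(o["ee_pos"])
def near(c,r,z0,z1):
    q=P[(P[...,2]>z0)&(P[...,2]<z1)&(np.hypot(P[...,0]-c[0],P[...,1]-c[1])<r)]
    print(len(q),q.mean(0),cv2.minEnclosingCircle(q[:,:2].astype(np.float32)) if len(q) else 0)
near((560,84.5),30,80,90);near((560,84.5),30,52,62)
hsv=cv2.cvtColor(im["pixels"],cv2.COLOR_RGB2HSV)
m=((hsv[...,0]>10)&(hsv[...,0]<30)&(hsv[...,1]>120)&(hsv[...,2]>120)).astype(np.uint8);m[220:]=0
cs,h=cv2.findContours(m,cv2.RETR_CCOMP,cv2.CHAIN_APPROX_NONE)
for c,hh in zip(cs,h[0]):
    if cv2.contourArea(c)>30:
        (u,v),ax,_=cv2.fitEllipse(c);print("hole" if hh[3]>=0 else "out",u,v,ax,ray(im,T,u,v,120))
near((616.5,-43),15,115,125)
print(tool(o,[518,-278,210]))
```

```text
[545.88969813 -17.86958483 201.93370418]
682 [560.32445548  82.37653981  83.82864506] ((559.334716796875, 83.47618103027344), 17.838703155517578)
306 [568.39242451  77.15657064  56.2170465 ] ((560.1725463867188, 84.09984588623047), 21.778757095336914)
out 313.4720764160156 137.99725341796875 (44.1799201965332, 49.122947692871094) [617.72026514 -43.07864487 120.        ]
hole 312.9032897949219 138.9807586669922 (17.078706741333008, 17.977964401245117) [616.75395442 -42.97385273 120.        ]
out 490.6895446777344 127.1968002319336 (44.077537536621094, 91.47181701660156) [ 683.6252178  -183.61601747  120.        ]
689 [616.9484103  -42.86542106 118.65497025] ((616.4884033203125, -42.96989059448242), 14.976664543151855)
[-2.439  4.629 -0.163]
```

View pics/w5.png

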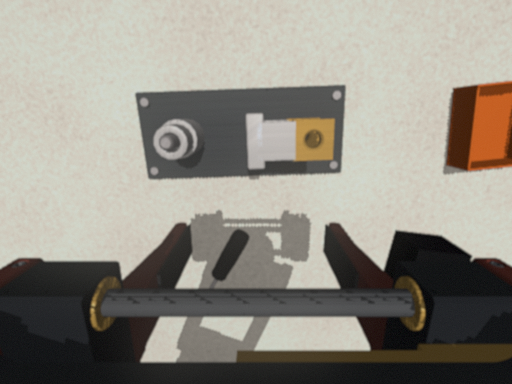

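The spacer is seated: its top is at z≈84 around the shaft at (175,140). The bushing hole is at (313,139). Next is the rod.

step_arm --pt "1 -0.36 0.46 0 0 0 0" --pt "1 -0.36 0.46 0 0 0 0" --pt "1 -0.36 0.46 0 0 0 0" --pt "1 -0.36 0.46 0 0 0 0" --pt "1 -0.36 0.46 0 0 0 0" --pt "1 -0.36 0.46 0 0 0 0" --pt "1 -0.36 0.46 0 0 0 0" --pt "1 -0.36 0.46 0 0 0 0" --pt "1 -0.36 0.46 0 0 0 0" --pt "1 -0.36 0.48 0 0 0 0" --pt "1 0 0 0 0 0 0" --pt "1 0 0 0 0 0 0"

```text
t: 13.35
ee_pos: [464.4, -298.1, 201.4]
orientation: [-3.084, -0.592, 0.001]
ft_force: [0.1, 0.1, -0.4]
width: 87.6
grasp_force: 0.0
```

Run:
```python
from h import *
o,im,T,P=snap("w6");print(o["ee_pos"])
def near(c,r,z0,z1):
    q=P[(P[...,2]>z0)&(P[...,2]<z1)&(np.hypot(P[...,0]-c[0],P[...,1]-c[1])<r)]
    print(len(q))
    if len(q): c=cv2.minEnclosingCircle(q[:,:2].astype(np.float32));print(q.mean(0),c);return c[0]
near((518,-278),40,110,150)
c=near((518,-278),40,140,152);near((518,-278),60,57,63)
print(tool(o,[*c,113]))
```

```text
[ 464.43991229 -298.08777877  201.38988592]
700
[ 516.97825767 -280.34384754  143.30178832] ((516.5122680664062, -280.6660461425781), 11.802261352539062)
671
[ 516.61332151 -280.5435416   143.93787299] ((516.4827880859375, -280.6472473144531), 11.80086612701416)
3356
[ 518.89244424 -279.35596525   59.00464517] ((515.9058837890625, -280.3843994140625), 48.85569763183594)
[1.096 0.063 1.768]
```

View pics/w6.png

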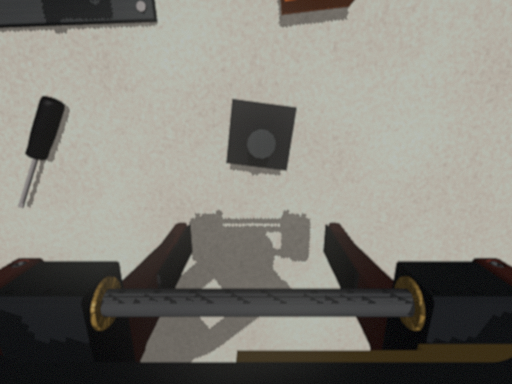

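The knob is at (261,144) on the block, fitted radius 11.8 mm. I'll move over it, lower and grip.

step_arm --pt "1 0.36 0.02 0 0 0 0" --pt "1 0.36 0.02 0 0 0 0" --pt "1 0.37 0.02 0 0 0 0" --pt "1 0 0 0.4 0 0 0" --pt "1 0 0 0.5 0 0 0" --pt "1 0 0 0.5 0 0 0" --pt "1 0 0 0.2 0 0 0" --pt "1 0 0 0.16 0 0 0" --pt "1 0 0 0 0 0 0" --pt "1 0 0 0 0 0 0" --pt "-1 0 0 0 0 0 0" --pt "-1 0 0 0 0 0 0" --pt "-1 0 0 0 0 0 0" --pt "-1 0 0 0 0 0 0" --pt "-1 0 0 0 0 0 0" --pt "-1 0 0 0 0 0 0" --pt "-1 0 0 0 0 0 0"

```text
t: 15.52
ee_pos: [515.9, -281.9, 113.7]
orientation: [-3.085, -0.591, 0.0]
ft_force: [-0.3, 0.8, 0.8]
width: 23.3
grasp_force: 30.0
```

step_arm --pt "-1 0 0 -0.2 0 0 0" --pt "-1 0 0 -0.4 0 0 0" --pt "-1 0 0 -0.6 0 0 0" --pt "-1 0 0 -0.6 0 0 0" --pt "-1 0 0 -0.6 0 0 0" --pt "-1 0 0 -0.6 0 0 0" --pt "-1 0.3 -0.45 0 0 0 0" --pt "-1 0.3 -0.45 0 0 0 0" --pt "-1 0.3 -0.45 0 0 0 0" --pt "-1 0.3 -0.45 0 0 0 0" --pt "-1 0.3 -0.45 0 0 0 0" --pt "-1 0.3 -0.45 0 0 0 0" --pt "-1 0.3 -0.45 0 0 0 0" --pt "-1 0.3 -0.45 0 0 0 0" --pt "-1 0 -0.07 0 0 0 0" --pt "-1 0 0 0 0 0 0" --pt "-1 0 0 0 0 0 0"

```text
t: 17.65
ee_pos: [559.3, -67.9, 263.8]
orientation: [3.085, 0.59, 0.0]
ft_force: [-0.0, -0.3, -2.5]
width: 23.3
grasp_force: 30.0
```

Run:
```python
from h import *
o,im,T,P=snap("w7");print(o["ee_pos"])
M=R.from_rotvec(o["orientation"]).as_matrix();Q=(P-o["ee_pos"])@M
hsv=cv2.cvtColor(im["pixels"],cv2.COLOR_RGB2HSV)
m=((hsv[...,0]>10)&(hsv[...,0]<30)&(hsv[...,1]>120)&(hsv[...,2]>120)).astype(np.uint8);m[260:]=0
cs,h=cv2.findContours(m,cv2.RETR_CCOMP,cv2.CHAIN_APPROX_NONE)
for c,hh in zip(cs,h[0]):
    if cv2.contourArea(c)>30:
        (u,v),ax,_=cv2.fitEllipse(c);print("hole" if hh[3]>=0 else "out",u,v,ax,ray(im,T,u,v,120))
for z in range(-40,120,10):
    s=(np.abs(Q[...,1])<12)&(np.abs(Q[...,0])<20)&(Q[...,2]>=z)&(Q[...,2]<z+10);q=Q[s]
    if len(q)>5:print(z,len(q),q.mean(0).round(1),q[:,:2].min(0).round(1),q[:,:2].max(0).round(1))
cv2.imwrite("pics/w7c.png",cv2.resize(im["pixels"][60:300,110:410,::-1],None,fx=2,fy=2))
```

```text
[559.32255647 -67.86503478 263.82806418]
out 431.2544860839844 152.49148559570312 (2.4386839866638184, 31.588842391967773) [ 665.57287845 -237.48818793  120.        ]
out 256.69476318359375 129.1005401611328 (34.33655548095703, 38.44813537597656) [616.54506779 -44.42198378 120.        ]
hole 256.0787353515625 128.213134765625 (13.735146522521973, 13.86196231842041) [617.18001943 -43.43860059 120.        ]
out 420.58685302734375 118.9793930053711 (44.56562423706055, 77.38225555419922) [ 692.70891369 -206.87613938  120.        ]
hole 432.62298583984375 84.75003051757812 (3.7929749488830566, 13.533616065979004) [ 727.49886331 -200.19276847  120.        ]
-40 923 [  1.4  -0.6 -30.9] [-10.9 -11.9] [13.3 12. ]
-30 742 [  5.4  -0.2 -27.6] [-10.7 -12. ] [13.6 11.8]
-20 267 [ 10.1  -0.7 -15.2] [-10.4 -12. ] [13.4 12. ]
-10 208 [10.3 -0.6 -5.7] [  2. -12.] [13.4 12. ]
10 40 [ 6.3 -0.3 17.1] [ 4.3 -4.4] [7.3 5. ]
20 71 [ 5.7 -0.1 25. ] [ 1.9 -5.4] [7.5 5.9]
30 62 [ 5.7 -0.  34.9] [ 2.8 -5.6] [7.1 5.4]
40 58 [ 5.5  0.2 44.9] [ 1.5 -5.9] [7.3 5.7]
50 50 [ 5.5 -0.4 54.9] [ 0.3 -6.1] [7.1 5.8]
60 42 [ 5.6 -0.3 64.9] [ 3.  -5.6] [7.1 5.2]
70 41 [ 5.5 -0.1 75. ] [ 2.1 -5.8] [6.9 5.4]
80 34 [ 5.6 -0.8 85. ] [ 1.4 -6.1] [7.  5.5]
90 27 [ 5.5 -0.3 95. ] [ 1.5 -6.2] [7.1 4.7]
```

View pics/w7c.png

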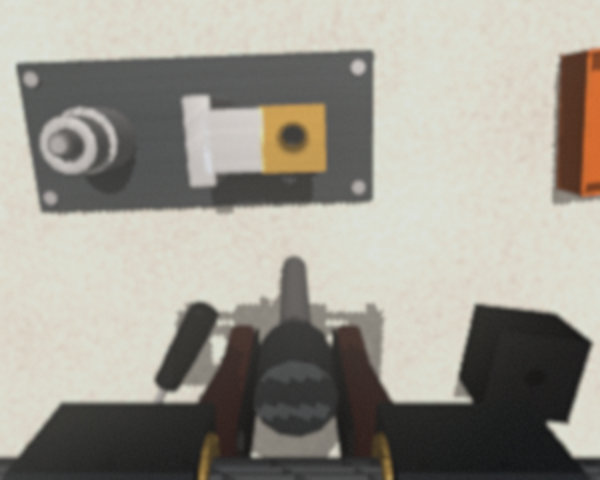

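The rod is held upright and straight, its axis at tool (1.2, -0.2), and the bushing hole is at crop (293,137). I'll move above the hole.

step_arm --pt "-1 0.4 -0.01 0 0 0 0" --pt "-1 0.4 -0.01 0 0 0 0" --pt "-1 0.43 0 0 0 0 0" --pt "-1 0 0 0.3 0 0 0" --pt "-1 0 0 0.3 0 0 0" --pt "-1 0 0 0.1 0 0 0" --pt "-1 0 0 0 0 0 0" --pt "-1 0 0 0 0 0 0"

```text
t: 18.7
ee_pos: [616.4, -43.6, 229.1]
orientation: [3.085, 0.591, 0.001]
ft_force: [0.1, 0.7, -1.1]
width: 23.5
grasp_force: 30.0
```

Run:
```python
from h import *
o,im,T,P=snap("w8");print(o["ee_pos"],get_obs()["ee_pos"])
M=R.from_rotvec(o["orientation"]).as_matrix();Q=(P-o["ee_pos"])@M
s=(np.abs(Q[...,1])<9)&(np.abs(Q[...,0])<20)&(Q[...,2]>30)&(Q[...,2]<95);q=Q[s]
ax=np.array([np.percentile(q[:,0],98)-6,(np.percentile(q[:,1],2)+np.percentile(q[:,1],98))/2]);print("axis",ax)
w=P[(P[...,2]>116)&(P[...,2]<124)&(np.hypot(P[...,0]-617,P[...,1]+43.6)<26)]
hsv=cv2.cvtColor(im["pixels"],cv2.COLOR_RGB2HSV)
m=(hsv[...,0]>10)&(hsv[...,0]<30)&(hsv[...,1]>120)&(hsv[...,2]>100)&(np.hypot(P[...,0]-617,P[...,1]+43.6)<30)
q=P[m];q=q[q[:,2]>114]
# brass block extents in the tool-yaw frame
b=Q[m&(P[...,2]>114)];print(len(b),np.percentile(b,[1,99],axis=0))
off=M[:,:2]@ax;print("rod axis world",o["ee_pos"][:2]+off[:2],"need tool",tool(o,[617.0-off[0],-43.6-off[1],o["ee_pos"][2]]))
cv2.imwrite("pics/w8c.png",cv2.resize(im["pixels"][60:300,110:410,::-1],None,fx=2,fy=2))
```

```text
[616.38441849 -43.5761188  229.1194715 ] [616.47214245 -43.52147216 229.22061973]
axis [ 1.05724903 -0.15556796]
915 [[ -16.29754992  -15.98687091 -100.91028602]
 [  27.37497506   17.666019    113.5350128 ]]
rod axis world [617.30930508 -43.04080457] need tool [-0.01   0.008 -0.   ]
```

View pics/w8c.png

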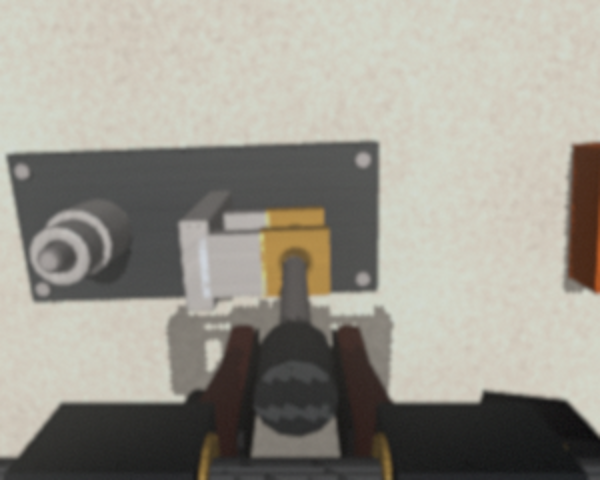

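The tip points into the hole at crop (293,258), with the brass block spanning 262–330. I'll apply a half-millimetre correction and descend gently.

step_arm --pt "-1 -0.01 0.01 0 0 0 0" --pt "-1 0 0 0.1 0 0 0" --pt "-1 0 0 0.1 0 0 0" --pt "-1 0 0 0.1 0 0 0" --pt "-1 0 0 0.1 0 0 0" --pt "-1 0 0 0.1 0 0 0" --pt "-1 0 0 0 0 0 0" --pt "-1 0 0 0 0 0 0"

```text
t: 19.75
ee_pos: [616.1, -44.1, 203.8]
orientation: [3.085, 0.591, 0.0]
ft_force: [1.0, -0.2, -1.7]
width: 23.3
grasp_force: 30.0
```

step_arm --pt "-1 0 0 0.15 0 0 0" --pt "-1 0 0 0.2 0 0 0" --pt "-1 0 0 0.15 0 0 0" --pt "-1 0 0 0.1 0 0 0" --pt "-1 0 0 0.1 0 0 0" --pt "-1 0 0 0.1 0 0 0" --pt "-1 0 0 0 0 0 0" --pt "-1 0 0 0 0 0 0"

```text
t: 20.75
ee_pos: [616.1, -44.1, 163.8]
orientation: [3.085, 0.591, 0.0]
ft_force: [-0.1, 0.7, -1.8]
width: 23.3
grasp_force: 30.0
```

The tip is at about z = 60, inside the lower bushing and free of contact. It has 27 mm to go, to a tip height of about 33 mm.

step_arm --pt "-1 0 0 0.1 0 0 0" --pt "-1 0 0 0.1 0 0 0" --pt "-1 0 0 0.1 0 0 0" --pt "-1 0 0 0.1 0 0 0" --pt "-1 0 0 0.1 0 0 0" --pt "-1 0 0 0.04 0 0 0" --pt "-1 0 0 0 0 0 0" --pt "-1 0 0 0 0 0 0" --pt "-1 0 0 0 0 0 0"

```text
t: 21.88
ee_pos: [616.1, -44.1, 136.9]
orientation: [3.085, 0.592, 0.001]
ft_force: [-0.1, 0.2, -1.4]
width: 23.4
grasp_force: 30.0
```

Run:
```python
from h import *
o,im,T,P=snap("w9");print(o["ee_pos"],o["ft_force"],o["qvel"].round(3))
M=R.from_rotvec(o["orientation"]).as_matrix();Q=(P-o["ee_pos"])@M
s=(np.abs(Q[...,1])<8)&(np.abs(Q[...,0])<9);print("knob top z",np.percentile(P[s&(Q[...,2]<-20)&(Q[...,2]>-45)][:,2],[50,95]))
s=(P[...,2]>80)&(P[...,2]<90)&(np.hypot(P[...,0]-560,P[...,1]-84)<25);print("spacer top",s.sum(),P[s][:,2].mean() if s.sum() else 0)
```

```text
[616.12193592 -44.07566974 136.88561423] [-0.11107121  0.16102788 -1.36584304] [0.001 0.    0.001 0.    0.    0.001]
knob top z [167.18316452 168.11118278]
spacer top 959 83.94450995574256
```

```bash
python3 -c "
from workcell import ctrl
print(ctrl.close_job())"
```

```text
the job is handed in; nothing more can be done
None
```

The job is handed in: the spacer sits on the shoulder, released, and the rod runs through both bushings, held by its knob, with its tip about 17 mm below the lower bushing and the knob about 18 mm above the upper one.

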